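# Zero the dosing scale and open the safety-capped descaler

## Robot

A 6-joint arm with a two-finger parallel gripper is mounted at the origin on the work surface. World frame = base frame: x ahead of the robot, y to its left, z up, the work surface at z = 0. Lengths are in m, angles in degrees, forces in N, time in s.
With the tool pointing down it reaches from about 0.275 to 0.725 m from the base axis. Payload 5.6 kg.
Tool frame: the origin (TCP) lies between the finger pads, 19 mm behind the fingertips; this is the grasp point; z points along the fingers, y is the line along which they close (so a half turn about z gives the same grasp; the last joint's range is limited). The gripper opens to 85 mm and grips with 20 to 120 N. Pads are 22 mm wide; open, the fingers measure 114 mm over their backs; the gripper's body (76 mm by 85 mm) begins 54 mm behind the grasp point. The pads swing forward as they close: fully open they stand 13 mm farther back than shut.
Start: joints at [-47.292, 14.616, 6.199, 0, -81.583, -16.306], TCP at [0.245, -0.493, 0.25] pointing down, gripper open.
Joint ranges: [-168.99, 168.99], [-69.2, 112.95], [-62.41, 85.93], [-164.36, 98.24], [-168.68, -3.75], [-174.98, 174.98]. Speed limits (degrees/s): [147.25, 147.25, 180, 180, 180, 180].

## Interface

Orientations are given as [roll, pitch, yaw] about the fixed x, y, z axes, in that order (R = Rz(yaw) Ry(pitch) Rx(roll)).
In Python, from workcell import bot gives the robot as it stands.
- The arm moves only by the tool play_rows, never from a script. Its argument "rows" is a list of rows, each an object with "gripper": the closure, from -1 (fully open) to 1 (shut); "delta_pos": the shift along the tool's x, y, z in shares of 600 mm (1.0 is 600 mm), a list of three; "dr": the turn, a rotation vector about the tool's x, y, z in normalised numbers (1 is 2 pi rad), a list of three. A call has 1 to 5 rows; each row is the pose to reach, as a shift and turn from the pose commanded when the call began, along the tool's axes at that moment; what a row does not reach only later rows make up. A row lasts 1/8 s, in which the tool goes at most 62.5 mm and 10.7 degrees, less where a joint would pass 70% of its speed; a pose out of reach is approached as far as the arm can. A shift or turn number past 1, either way, is cut back to 1. A call with a gripper value outside its range is refused whole. The fingers move at their own pace and stop on an object; "newtons" is the grip in N (left out, the last holds). Time passes only in rows, so rows that repeat a pose let the fingers close. It gives the time, the measured TCP pose, the force, the opening and the grip force at its end, in the units of the state.
- bot.read_state(): the state, without advancing time (a new reading comes with each control period).
- bot.capture(name): name is "scene" or "top"; returns a dict with "img" (400x640x3 uint8, red, green, blue), "K" (3x3 intrinsics, pixels), "R" (3x3) and "t" (3): a world point X has camera coordinates R X + t. Camera axes: x right, y down, z forward; pixel columns grow to the right and rows downward; lengths in m; the calibration is good to about 2 mm. A picture is of the moment at which its call begins. There is no depth.
- bot.sign_off(): hands the job in; it is judged then, once.
Trained networks look in a picture, given as the dict that the camera call returned (one of the last four; its "shot" number tells which), for a name from the list of things; names that differ only in an ending like _2 or _b are one class to them, and where a whole thing is asked for, a point or a joint stands for the part that bears it (a point fixed in the world has none). Each returns a list of dicts, best first, with "confidence" (0 to 1); they miss things now and then, are a little off and sometimes report something else, mostly with a low value. They report only what shows in the picture. A call takes as long as a camera call. They do not tell look-alikes from the thing itself.
- bot.masks_of(picture, thing): "region" (400x640 bool, what is visible of it) and "position" ([row, column] in pixels, amid what is visible of it).
The state is a dict: "time": time; "joints": joint angles; "joint_vel": joint speeds; "effort": joint torques, N m; "tcp_pos": TCP position; "orientation": TCP orientation; "ft_force": force on the tool from outside, world axes, zero at the start; "ft_torque": the same for the moment, N m; "grip_width": opening from 0.0 (shut) to 1.0 (fully open); "grasp_force": force on a finger pad.
Only numpy, scipy, OpenCV 4.12 (cv2) and the standard library are available. Lean on these libraries where they do the work, as an engineer would, in place of code of your own. Each camera call takes 0.05 s, during which the arm holds its last target. There are 200 camera calls.

## Task

Get ready to weigh out a dose of descaler: first turn the tare knob on the scale until its pointer stands on the long zero mark, and let go of it. Then open the bottle in the holder: press its safety cap down, twist it counterclockwise while pressed until it comes free, and lift it straight up. Finish while still holding the cap in the gripper, upright and still, about 5 cm clear above the open neck, and leave the cup on the scale and everything else standing about where it is.

Things in the scene. Friction and masses are not known exactly. Their poses are not given: they have to be found in the camera images.
- bottle: White plastic descaler bottle, 86 mm in diameter, wedged in a grey round holder (125 x 125 mm foot plate, 96 mm collar) screwed to the worktop: it cannot move. Origin: centre of the foot plate's underside, on the worktop; z up along the bottle's axis. May stand left or right.
- neck (a point): Top of the bottle's neck, on its axis, 170 mm above the worktop; hidden in the cap while closed. A small white spring-loaded seat stands up to 8 mm higher. The shoulder below the cap narrows to 36 mm in diameter at 131 mm height. Three lugs, up to 159 mm high, hold the cap.
- cap: Loose grey ribbed push-and-turn cap, 52 mm in diameter, 30 mm high, 30 g; origin: centre of the skirt's lower edge; z up; a flat white bar on its top points along +x. Locked at the start: origin 150 mm above the bottle's, x axes parallel within 2 degrees. Cannot turn or lift until pressed down over 4 mm (bottoms at 6.5 mm; spring 4 N at rest, 11 N at the bottom).
- cap_grip (a point): On the cap's axis, 16 mm above its lower edge: a good height for the TCP. Grip the skirt from any side. Kept pressed, the cap turns counterclockwise seen from above (clockwise is blocked); from 46 to 76 degrees past the locked position it is free to lift straight up, without turning further; at 76 degrees it meets a stop.
- scale: White dosing scale, 205 x 150 mm, top at 42 mm, screwed down. Origin: on the worktop under the axis of the tare knob; the housing runs from -58 mm (front, towards the robot) to +148 mm along its x; at x = +98 mm a steel weighing pan (94 mm in diameter, top at 53 mm). It may stand left or right.
- tare (a joint): Angle of the black tare knob on the scale (rad): 0 when the pointer stands on the long zero mark, growing counterclockwise seen from above. Turns from -1.6 to 1.7, starts between 0.5 and 1.3, stays where it is left (friction 0.05 N m).
- tare_grip (a point): On the axis of the tare knob, 62 mm above the worktop, the height to grip (TCP). The knob is round, 46 mm in diameter, from 43 to 69 mm high; the scale's top lies at 42 mm.
- tare_pointer (a point): Outer end of the white raised pointer bar on the knob's top, 22 mm from the knob's axis.
- zero_mark (a point): Middle of the long black zero mark on the metal dial plate (the other marks are short), 40 mm from the knob's axis towards the scale's +y (left seen from the robot). The zero position of the pointer is over it.
- dose_cup: White open plastic cup, 54 mm across, 45 mm high, standing on the scale's pan; origin under its centre. Leave it.
- scoop: Steel spoon, 150 mm, lying on the worktop in front between scale and bottle. Leave it.
- detergent: White bottle, 64 mm across, 170 mm high, at the right side. Leave it.
- spray_can: Metal can, 52 mm across, 150 mm high, at the back. Leave it.
- tape: Grey roll, 96 mm across, 25 mm high, at the left side. Leave it.
- bulb_box: Cardboard box, 60 x 60 x 100 mm, at the back. Leave it.
- screw_jar: Glass jar, 60 mm across, 70 mm high, at the left side. Leave it.
- torch: Dark torch, 140 mm long, lying at the right side. Leave it.
Things that resemble listed ones, but are neither listed nor needed, are in the scene too. What is shaped like the cap but yellow is not meant.

How it is judged:
By the outcome, as a careful person would: the job done as asked, in the order asked, and still so for the second after the job is handed in, while the arm keeps its last pose, push and grip.
It also fails if it takes over 54 s, if anything falls off the work surface, if the arm or the gripper's body presses on something with over 40 N, if the wrist force passes 120 N, or if a joint passes its speed limit or range.

## Working session

There is one attempt and no reset: what is moved stays moved. The work goes in short steps, Python scripts to look and compute and a tool call to move; the robot and the scene stay as the last step left them, time stands still between calls to the robot, and variables do not carry over. Pictures are saved under pics/ and viewed, at most 10 in all, crops included, and the job is handed in when it is done.

Besides the shell and the picture viewer there is one more tool, called after "Call:" as name([rows], argument=value, ...), one row to a line, values as JSON. play_rows: Moves the arm, as the interface text tells. Its arguments: {"type":"object","properties":{"rows":{"type":"array","items":{"type":"object","properties":{"gripper":{"type":"number"},"delta_pos":{"type":"array","items":{"type":"number"}},"dr":{"type":"array","items":{"type":"number"}}}}},"newtons":{"type":"number"}},"required":["rows"]}

```bash
mkdir -p pics; python3 - <<'E'
from workcell import bot
import cv2,numpy as np
s=bot.read_state();print({k:np.round(v,3).tolist() for k,v in s.items()})
for n in ("scene","top"):
    p=bot.capture(n);cv2.imwrite(f"pics/{n}0.png",p["img"][:,:,::-1]);print(n,np.round(p["K"],1).tolist(),np.round(p["R"],3).tolist(),np.round(p["t"],3).tolist())
    for t in ("cap","tare","tare_pointer","zero_mark","bottle","scale","dose_cup"):
        try: print(t,[(round(d["confidence"],2),np.round(d["position"],1).tolist(),int(d["region"].sum())) for d in bot.masks_of(p,t)])
        except Exception as e: print(t,e)
E
```

```text
{'time': 0.0, 'joints': [-47.293, 14.652, 6.132, -0.028, -81.582, -16.307], 'joint_vel': [-0.012, -0.038, 0.039, -0.052, -0.072, 0.034], 'effort': [-0.0, -38.663, 23.793, 5.365, -0.006, 0.0], 'tcp_pos': [0.244, -0.492, 0.249], 'orientation': [179.894, -0.002, -153.605], 'ft_force': [0.61, -0.278, 0.662], 'ft_torque': [-0.02, -0.071, -0.052], 'grasp_force': 0.0, 'grip_width': 1.004}
scene [[422.4, 0.0, 322.0], [0.0, 422.4, 199.6], [0.0, 0.0, 1.0]] [[-0.545, 0.839, 0.014], [0.693, 0.459, -0.557], [-0.473, -0.293, -0.831]] [0.339, -0.337, 1.581]
cap [(0.91, [282.8, 396.3], 327), (0.8, [211.2, 424.7], 347), (0.72, [227.0, 361.5], 282), (0.44, [169.8, 279.8], 2330)]
tare [(0.73, [155.6, 286.0], 178), (0.6, [175.1, 281.1], 2364)]
tare_pointer [(0.51, [157.8, 286.3], 191), (0.45, [277.7, 484.0], 489)]
zero_mark [(0.93, [170.5, 280.7], 2295)]
bottle [(0.65, [234.5, 413.1], 1684)]
scale [(0.88, [175.1, 280.9], 2387), (0.71, [160.2, 285.3], 186), (0.61, [188.8, 352.1], 335)]
dose_cup [(0.51, [175.2, 261.9], 300)]
top [[439.6, 0.0, 319.7], [0.0, 439.6, 196.2], [0.0, 0.0, 1.0]] [[-0.057, -0.998, -0.008], [-0.972, 0.058, -0.23], [0.23, -0.006, -0.973]] [0.022, 0.631, 1.501]
cap [(0.65, [231.1, 247.1], 195), (0.64, [200.1, 242.9], 182), (0.57, [227.1, 290.8], 186)]
tare [(0.44, [232.3, 380.1], 153)]
tare_pointer [(0.6, [220.8, 380.7], 2267), (0.57, [155.1, 299.4], 286), (0.55, [230.8, 245.8], 198), (0.51, [230.4, 381.9], 160)]
zero_mark [(0.62, [223.8, 381.2], 2219)]
bottle [(0.87, [238.6, 257.4], 944), (0.65, [222.3, 379.3], 2159)]
scale []
dose_cup [(0.71, [200.2, 381.6], 168), (0.4, [237.2, 257.0], 904), (0.37, [223.1, 380.7], 2190)]
```

```bash
python3 - <<'E'
import cv2
a=cv2.imread("pics/scene0.png")[110:330,230:530];b=cv2.imread("pics/top0.png")[140:290,200:440]
cv2.imwrite("pics/sc.png",cv2.resize(a,(800,587),interpolation=2));cv2.imwrite("pics/tc.png",cv2.resize(b,(800,500),interpolation=2))
E
```

```text
(no output)
```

View pics/sc.png

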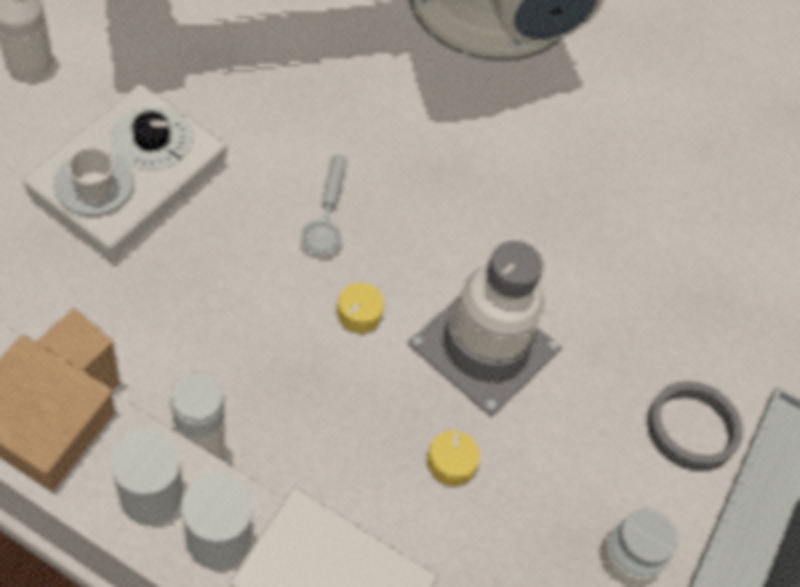

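View pics/tc.png

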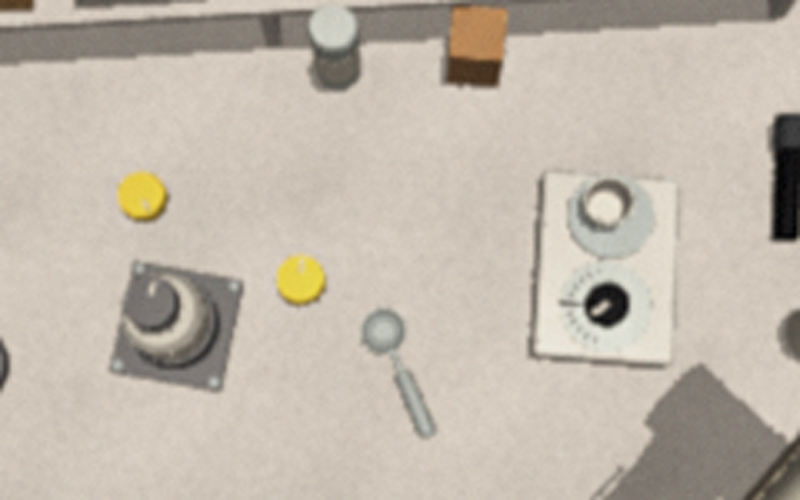

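View pics/top0.png

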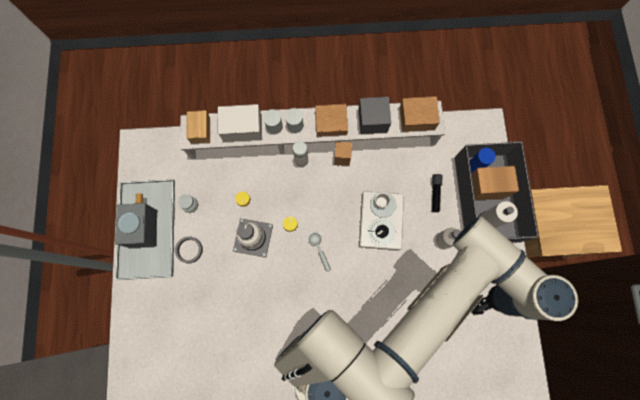

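The candidates for the cap in the top picture are:
- Grey, at (245,231), on the bottle in its holder.
- Yellow, at (242,199) and (290,224), loose on the worktop.

The grey one on the bottle fits the description, and the enlarged crops confirm it. The scale is on the right, with its knob at top (382,231) / scene (287,159). Its pointer stands to the lower left of the zero mark.

Next I'll rectify averaged pictures onto known-height planes to measure.

```bash
cat > h.py <<'E'
from workcell import bot
import cv2,numpy as np
from scipy.optimize import least_squares
def avg(n,k=6):
    P=[bot.capture(n) for _ in range(k)]
    p=dict(P[-1]);p["avg"]=np.mean([q["img"].astype(np.float32) for q in P],0);return p
def proj(p,X):
    c=np.atleast_2d(X)@np.array(p["R"]).T+p["t"];c=c@np.array(p["K"]).T;return c[:,:2]/c[:,2:]
def unproj(p,uv,z):
    R=np.array(p["R"]);C=-R.T@p["t"];d=np.c_[np.atleast_2d(uv),np.ones(len(np.atleast_2d(uv)))]@np.linalg.inv(p["K"]).T@R
    return (C+d*((z-C[2])/d[:,2])[:,None])[:,:2]
def rect(p,c,z,half,mm):  # metric view: right = -y, up = +x
    n=int(2*half/mm);g=(np.arange(n)+.5)*mm-half
    X=np.stack(np.meshgrid(-g+c[1],-g+c[0]),-1).reshape(-1,2)
    uv=proj(p,np.c_[X[:,1],X[:,0],np.full(len(X),z)]).astype(np.float32).reshape(n,n,2)
    return cv2.remap(p["avg"],uv[...,0],uv[...,1],cv2.INTER_CUBIC)
def cyl(p,xy,r,z0,z1):
    a=np.linspace(0,2*np.pi,72);X=np.r_[[[xy[0]+r*np.cos(t),xy[1]+r*np.sin(t),z] for z in (z0,z1) for t in a]]
    h=cv2.convexHull(proj(p,X).astype(np.float32));m=cv2.moments(h);return np.array([m["m10"],m["m01"]])/m["m00"]
def blob(p,cond,seed):
    n,l,s,c=cv2.connectedComponentsWithStats(cond.astype(np.uint8),connectivity=4)
    i=min((i for i in range(1,n) if s[i,4]>20),key=lambda i:np.hypot(*(c[i]-seed)));return c[i],s[i,4],l==i
E
python3 - <<'E'
from h import *
import pickle
P=[avg("scene"),avg("top")];pickle.dump(P,open("P0.pkl","wb"))
seeds=[(287,159),(382,231)]
obs=[]
for p,s in zip(P,seeds):
    g=p["avg"].max(2)
    m=cv2.morphologyEx(((g<85)).astype(np.uint8),cv2.MORPH_CLOSE,np.ones((3,3)))
    c,a,_=blob(p,m,s);obs.append(c);print("knob",c,a)
f=lambda x:np.r_[[cyl(p,x,.023,.043,.069)-o for p,o in zip(P,obs)]].ravel()
r=least_squares(f,unproj(P[1],obs[1],.06)[0]);k=r.x;print("knob xy",k,r.fun)
# profile of cap brightness
for p,s in zip(P,[(424,211),(246,231)]):
    print(p["avg"].mean(2)[int(s[1])-10:int(s[1])+16:2,int(s[0])-14:int(s[0])+16:2].astype(int))
out=[]
for p in P:
    out.append(cv2.resize(rect(p,k,.070,.05,.0005),(400,400))); out.append(cv2.resize(rect(p,k+[.045,0],.042,.12,.0006),(400,400)))
im=np.clip(np.vstack([np.hstack(out[:2]),np.hstack(out[2:])]),0,255).astype(np.uint8)
cv2.imwrite("pics/rect.png",cv2.resize(im,(600,600))[:,:,::-1])
E
```

```text
knob [285.71014493 158.99275362] 138
knob [381.71962617 230.89719626] 107
knob xy [ 0.49375728 -0.22667371] [-0.51896635  0.38337369 -0.0984611   0.68978189]
[[187 184 183 173 139 123 117 120 130 158 178 181 182 183 183]
 [185 185 172 128 117 117 116 118 117 117 145 182 184 184 184]
 [185 182 147 116 117 118 118 117 117 118 117 148 185 185 183]
 [186 172 112 117 118 117 117 119 117 117 116 131 180 186 184]
 [183 148  86 116 118 146 155 119 117 117 117 122 174 187 186]
 [171 120  64 106 144 168 130 117 118 118 118 123 178 189 186]
 [179 126  62  79 114 121 117 117 117 119 114 125 182 187 185]
 [180 121  66  66  78  90 105 113 113 102  87 154 185 185 185]
 [182 138  88  66  68  70  72  73  71  68 102 173 185 187 185]
 [184 142 126  94  69  67  68  69  68  83 153 173 184 187 187]
 [186 150 137 131 119 105  92  95 115 131 165 170 180 187 186]
 [191 187 167 143 145 145 143 144 142 145 179 165 174 186 185]
 [183 193 190 176 154 148 146 144 143 169 181 157 177 188 186]]
[[199 198 201 194 131 154 116 120 117 117 121 125 128 152 177]
 [198 196 198 184 111 108 116 128 144 168 159 142 124 113 115]
 [200 197 202 156 112 113 131 164 114 111 175 187 140 119 111]
 [199 198 195 133 113 114 149 149 115 117 104 192 181 130 106]
 [199 196 181 121 113 116 120 118 118 120  78 174 198 155 109]
 [198 195 159 114 115 116 116 117 118 121  77 151 200 161 123]
 [201 201 154 108 116 117 116 117 120 119  66 175 203 163 129]
 [201 202 163 144 113 117 118 119 119  86  67 187 200 158 121]
 [199 196 135 180 135  98 106  99  77  67 153 202 192 150 114]
 [201 193 118 150 186 128 101  91 117 159 196 200 162 138  92]
 [202 173 114 127 159 188 198 199 199 205 195 164 148 108  90]
 [201 150 114 119 130 146 164 181 180 166 152 140 109  94 108]
 [200 140 113 116 110  85 125 137 133 137 120  96  92 108  77]]
```

View pics/rect.png

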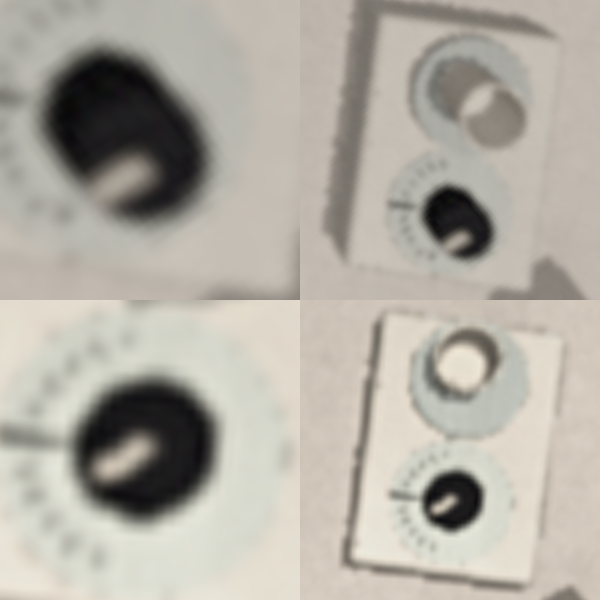

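The rectified views show the housing about 8° clockwise of the robot's axes. In the lower left panel the zero mark is at (30,440) and the pointer bar runs from (150,445) to (98,473), so the knob must turn clockwise by about 38°. I'll refine this numerically.

```bash
cat >> h.py <<'E'
U=6
def hullc(p,thr,seed,w=16,lo=None):
    x0,y0=int(seed[0])-w,int(seed[1])-w
    im=cv2.resize(p["avg"][y0:y0+2*w,x0:x0+2*w].max(2),None,fx=U,fy=U,interpolation=cv2.INTER_CUBIC)
    m=(im<thr).astype(np.uint8)
    m=cv2.morphologyEx(m,cv2.MORPH_OPEN,np.ones((9,9)))
    n,l,s,c=cv2.connectedComponentsWithStats(m);i=min(range(1,n),key=lambda i:np.hypot(*(c[i]-w*U)) if s[i,4]>300 else 1e9)
    h=cv2.convexHull(np.argwhere(l==i)[:,::-1].astype(np.float32));M=cv2.moments(h)
    return (np.array([M["m10"],M["m01"]])/M["m00"]+.5)/U-.5+[x0,y0],M["m00"]/U/U
def knob(P,seeds=((286,159),(382,231))):
    o=[hullc(p,t,s)[0] for p,s,t in zip(P,seeds,(100,120))]
    f=lambda x:np.r_[[cyl(p,x,.023,.043,.069)-q for p,q in zip(P,o)]].ravel()
    r=least_squares(f,unproj(P[1],o[1],.06)[0]);return r.x,r.fun
def pointer(p,k):
    r=rect(p,k,.070,.03,.00025).mean(2);n=len(r);g=(np.arange(n)+.5)*.25-30
    Y,X=np.meshgrid(-g,-g);ok=np.hypot(X,Y)<19.5
    w=np.where(ok,np.clip(r-70,0,None),0);w/=w.sum();mx,my=(w*X).sum(),(w*Y).sum()
    C=np.array([[(w*(X-mx)**2).sum(),(w*(X-mx)*(Y-my)).sum()]]*1+[[(w*(X-mx)*(Y-my)).sum(),(w*(Y-my)**2).sum()]])
    v=np.linalg.eigh(C)[1][:,1];v*=np.sign(v@[mx,my])
    return np.degrees([np.arctan2(v[1],v[0]),np.arctan2(my,mx)]),(mx,my)
def scaleyaw(p,k):
    c=k+[.045,0];mm=.0005;r=rect(p,c,.042,.14,mm);return r
E
python3 - <<'E'
from h import *
import pickle
P=pickle.load(open("P0.pkl","rb"))
for p,s,t in zip(P,((286,159),(382,231)),(100,120)):print(hullc(p,t,s))
k,res=knob(P);print("knob",k,res)
for p in P:
    # per view centre of knob (absorbs calibration offset)
    q=least_squares(lambda x:cyl(p,x,.023,.043,.069)-hullc(p,100 if p is P[0] else 120,(286,159) if p is P[0] else (382,231))[0],k).x
    print("view knob",q,"pointer[axis,centroid]",pointer(p,q))
    # zero mark: darkest angle at r 34..46mm on plane .043
    r=cv2.GaussianBlur(rect(p,q,.0435,.06,.00025).mean(2),(0,0),2)
    a=np.radians(np.arange(60,110,.5));rr=np.arange(34,46,.5)
    v=np.array([[r[int(240-R*4*np.cos(t)),int(240-R*4*np.sin(t))] for R in rr] for t in a]).mean(1)
    w=np.clip(np.median(v)-8-v,0,None);print("zero dir",np.degrees((w*a).sum()/w.sum()),np.degrees(a[v.argmin()]))
# scale outline, fit rectangle in top view
p=P[1]; q=unproj(p,[[382,231]],.05)[0]
r=rect(p,q+[.045,0],.042,.15,.0005);g=r.max(2)
sat=(r.max(2)-r.min(2))
m=((g>215)).astype(np.uint8);m=cv2.morphologyEx(m,cv2.MORPH_OPEN,np.ones((7,7)))
n,l,s,c=cv2.connectedComponentsWithStats(m);i=1+s[1:,4].argmax()
h=cv2.convexHull(np.argwhere(l==i)[:,::-1].astype(np.float32));print("rect",cv2.minAreaRect(h),s[i,4])
# cap
seeds=((424,211),(246,231))
for p,s in zip(P,seeds):
    print("capdet",[(round(d["confidence"],2),np.round(d["position"],1),d["region"].sum()) for d in bot.masks_of(bot.capture("scene" if p is P[0] else "top"),"cap")])
E
```

```text
(array([286.13092046, 158.80272667]), 162.29166666666666)
(array([381.61066463, 230.94428055]), 136.52777777777777)
knob [ 0.49310844 -0.2258294 ] [-0.61010574  0.55606454 -0.21034381  0.83742023]
view knob [ 0.49013414 -0.22554097] pointer[axis,centroid] (array([102.21000984, 133.11114183]), (np.float64(-6.829536942456522), np.float64(7.295358219518003)))
zero dir 82.36216464529733 82.5
view knob [ 0.49605244 -0.22684376] pointer[axis,centroid] (array([122.22814929, 121.2492878 ]), (np.float64(-5.190071626203364), np.float64(8.553213053709674)))
zero dir 81.61852319896396 82.0
rect ((308.90057373046875, 302.74774169921875), (284.586181640625, 393.10455322265625), 7.9637861251831055) 58399
capdet [(0.92, array([209.5, 423.5]), np.int64(356)), (0.91, array([280.8, 397.8]), np.int64(336)), (0.85, array([223.6, 363.6]), np.int64(260))]
capdet [(0.72, array([200.1, 243.4]), np.int64(150)), (0.63, array([226.4, 292.1]), np.int64(145)), (0.54, array([231.9, 245.2]), np.int64(231))]
```

```bash
cat >> h.py <<'E'
def mv(dxyz,s=None):
    from scipy.spatial.transform import Rotation as Ro
    s=s or bot.read_state();return np.round(Ro.from_euler("xyz",s["orientation"],degrees=True).as_matrix().T@np.array(dxyz)*1000,1).tolist()
def capc(p,seed):
    x0,y0=int(seed[0])-16,int(seed[1])-16
    im=cv2.resize(p["avg"][y0:y0+32,x0:x0+32].mean(2),None,fx=U,fy=U,interpolation=cv2.INTER_CUBIC)
    m=((im>95)&(im<140)).astype(np.uint8);m=cv2.morphologyEx(m,cv2.MORPH_OPEN,cv2.getStructuringElement(2,(31,31)))
    n,l,s,c=cv2.connectedComponentsWithStats(m);i=1+s[1:,4].argmax()
    h=cv2.convexHull(np.argwhere(l==i)[:,::-1].astype(np.float32));M=cv2.moments(h)
    return (np.array([M["m10"],M["m01"]])/M["m00"]+.5)/U-.5+[x0,y0],M["m00"]/U/U
E
python3 - <<'E'
from h import *
import pickle
P=pickle.load(open("P0.pkl","rb"))
p=P[1];q=unproj(p,[[382,231]],.05)[0];c=q+[.045,0]
print("outline centre top",c-np.array([302.7-300,308.9-300])*.0005)
a=np.radians(-8);hc=c-np.array([302.7-300,308.9-300])*.0005;print("knob from outline",hc-.045*np.array([np.cos(a),np.sin(a)]))
r=rect(P[0],c,.042,.15,.0005).max(2)
print("scene row/col profile",r[300:301,::20].astype(int),r[::20,330].astype(int))
for p,s in zip(P,((424,209),(246,231))):
    o,A=capc(p,s);X=unproj(p,o,.180)[0]
    e=cv2.contourArea(proj(p,[[X[0]+.026*np.cos(t),X[1]+.026*np.sin(t),.18] for t in np.linspace(0,6.28,60)]).astype(np.float32))
    print("cap",o,A,e,X)
    r=rect(p,X,.181,.03,.00025);pass
print("move over knob:",mv(np.array([.4945,-.2263,.140])-bot.read_state()["tcp_pos"]))
E
```

```text
outline centre top [ 0.54040594 -0.23370023]
knob from outline [ 0.49584388 -0.22743744]
scene row/col profile [[191 192 192 192 193 187 127 119 180 196 197 195 198 196 184 173 172 175
  154 162 187 196 196 190 193 193 193 193 193 190]] [188 188 185 186 160 127 156 170 140 125 129 184 200 141 150 181 180 185
 184 113  25  31  54  35 116 193 188 192 186 152]
cap [423.6952573  207.82162509] 222.125 251.6251936890185 [0.50263424 0.2413293 ]
cap [244.05321782 229.7546463 ] 185.16666666666666 195.22788571810815 [0.5083246  0.23998222]
move over knob: [-342.2, 127.4, 110.0]
```

Careful with the scale: shifts go in shares of 600 mm and turns go in shares of 2 pi rad. That gives: -342 mm is -0.57, 127 mm is 0.2117, 0.93 rad is 0.148.

Call:
play_rows([
  {"gripper": -0.45, "delta_pos": [-0.57, 0.2117, 0], "dr": [0, 0, 0.148]},
  {"gripper": -0.45, "delta_pos": [-0.57, 0.2117, 0], "dr": [0, 0, 0.148]},
  {"gripper": -0.45, "delta_pos": [-0.57, 0.2117, 0], "dr": [0, 0, 0.148]},
  {"gripper": -0.45, "delta_pos": [-0.57, 0.2117, 0], "dr": [0, 0, 0.148]},
  {"gripper": -0.45, "delta_pos": [-0.57, 0.2117, 0], "dr": [0, 0, 0.148]},
], newtons=20)

```text
time: 2.22
tcp_pos: [0.4374, -0.2885, 0.2503]
orientation: [-180.0, 0.0, 158.2]
ft_force: [0.2, -1.4, -1.0]
grip_width: 0.722
grasp_force: 0.0
```

Scaled: 0.74 rad is 0.1178.

Call:
play_rows([
  {"gripper": -0.45, "delta_pos": [0, 0, 0], "dr": [0, 0, 0.1178]},
  {"gripper": -0.45, "delta_pos": [0, 0, 0], "dr": [0, 0, 0.1178]},
  {"gripper": -0.45, "delta_pos": [0, 0, 0], "dr": [0, 0, 0.1178]},
  {"gripper": -0.45, "delta_pos": [0, 0, 0], "dr": [0, 0, 0.1178]},
])

```text
time: 2.72
tcp_pos: [0.4364, -0.2899, 0.25]
orientation: [180.0, 0.0, 115.7]
ft_force: [-0.1, -0.3, -0.7]
grip_width: 0.725
grasp_force: 0.0
```

```bash
python3 - <<'E'
from h import *
s=bot.read_state();print(s["time"],s["tcp_pos"],s["orientation"],s["joints"],s["grip_width"])
print(mv(np.array([.4945,-.2263,.12])-s["tcp_pos"]))
E
```

```text
2.725 [ 0.43641599 -0.2898587   0.25003053] [1.79998503e+02 1.55831742e-03 1.15749542e+02] [-1.64510823e+01  1.16436211e+01  2.34593451e+00  1.50572389e-04
 -8.07001574e+01 -1.37799400e+02] 0.7246802105838759
[32.0, 79.9, 130.0]
```

Scaled: 130 mm is 0.2167, 120 mm is 0.2.

Call:
play_rows([
  {"gripper": -0.45, "delta_pos": [0.0533, 0.1333, 0], "dr": [0, 0, 0]},
  {"gripper": -0.45, "delta_pos": [0.0533, 0.1333, 0.1], "dr": [0, 0, 0]},
  {"gripper": -0.45, "delta_pos": [0.0533, 0.1333, 0.2], "dr": [0, 0, 0]},
  {"gripper": -0.45, "delta_pos": [0.0533, 0.1333, 0.2167], "dr": [0, 0, 0]},
  {"gripper": -0.45, "delta_pos": [0.0533, 0.1333, 0.2167], "dr": [0, 0, 0]},
])

```text
time: 3.35
tcp_pos: [0.4948, -0.2267, 0.1214]
orientation: [180.0, 0.1, 116.1]
ft_force: [0.5, -0.2, 1.2]
grip_width: 0.724
grasp_force: 0.0
```

```bash
python3 - <<'E'
from h import *
s=bot.read_state();print(s["tcp_pos"],s["orientation"],s["joints"],s["grip_width"])
a=[]
for n in("scene","top"):
    p=avg(n,3);c=proj(p,[s["tcp_pos"]])[0];print(n,c)
    x,y=map(int,c);a.append(cv2.resize(p["avg"][y-30:y+30,x-40:x+40],(400,300),interpolation=2))
cv2.imwrite("pics/hover.png",np.hstack(a)[:,:,::-1])
E
```

```text
[ 0.49480564 -0.22674893  0.12139139] [1.79987688e+02 8.86359322e-02 1.16095834e+02] [-8.09673560e+00  1.81742451e+01 -8.24199842e+00  7.41759257e-02
 -6.35237803e+01 -1.45840456e+02] 0.7239115513530867
scene [283.75666365 146.21825726]
top [384.05240346 228.40595035][ WARN:0@10.916] global loadsave.cpp:1063 imwrite_ Unsupported depth image for selected encoder is fallbacked to CV_8U.
```

View pics/hover.png

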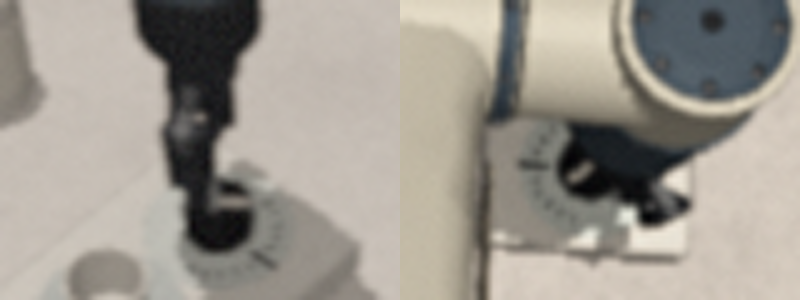

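The gripper is straddling the knob. In the right panel the knob is at (590,172), visible beside the arm. I'll descend and grip lightly to feel the offset.

Call:
play_rows([
  {"gripper": -0.45, "delta_pos": [0, 0, 0.05], "dr": [0, 0, 0]},
  {"gripper": -0.45, "delta_pos": [0, 0, 0.095], "dr": [0, 0, 0]},
  {"gripper": -0.45, "delta_pos": [0, 0, 0.095], "dr": [0, 0, 0]},
  {"gripper": -0.2, "delta_pos": [0, 0, 0.095], "dr": [0, 0, 0]},
  {"gripper": -0.1, "delta_pos": [0, 0, 0.095], "dr": [0, 0, 0]},
])

```text
time: 4.28
tcp_pos: [0.4933, -0.2272, 0.0648]
orientation: [-179.9, 0.1, 116.1]
ft_force: [-4.5, -2.9, 4.5]
grip_width: 0.55
grasp_force: 3.1
```

Call:
play_rows([
  {"gripper": 0.1, "delta_pos": [0, 0, 0], "dr": [0, 0, 0]},
  {"gripper": 0.1, "delta_pos": [0, 0, 0], "dr": [0, 0, 0]},
])

```text
time: 4.53
tcp_pos: [0.4928, -0.2275, 0.0651]
orientation: [-179.8, 0.1, 116.1]
ft_force: [-7.1, -3.5, 7.2]
grip_width: 0.525
grasp_force: 20.0
```

Scaled: -2 mm is -0.0033, 1 mm is 0.0017, -0.7 rad is -0.1114.

Call:
play_rows([
  {"gripper": -0.4, "delta_pos": [0, -0.0033, 0], "dr": [0, 0, 0]},
  {"gripper": -0.4, "delta_pos": [0, -0.0033, 0], "dr": [0, 0, -0.0286]},
  {"gripper": -0.4, "delta_pos": [0, -0.0033, 0], "dr": [0, 0, -0.0573]},
  {"gripper": -0.4, "delta_pos": [0, -0.0033, 0.0017], "dr": [0, 0, -0.0859]},
  {"gripper": -0.4, "delta_pos": [0, -0.0033, 0.0017], "dr": [0, 0, -0.1114]},
])

```text
time: 5.15
tcp_pos: [0.4933, -0.2269, 0.063]
orientation: [180.0, 0.1, 156.5]
ft_force: [-0.4, 0.7, -0.7]
grip_width: 0.701
grasp_force: 0.0
```

Call:
play_rows([
  {"gripper": -0.4, "delta_pos": [0, 0, 0], "dr": [0, 0, 0]},
  {"gripper": -0.2, "delta_pos": [0, 0, 0], "dr": [0, 0, 0]},
  {"gripper": 0.1, "delta_pos": [0, 0, 0], "dr": [0, 0, 0]},
  {"gripper": 0.1, "delta_pos": [0, 0, 0], "dr": [0, 0, 0]},
  {"gripper": 0.1, "delta_pos": [0, 0, 0], "dr": [0, 0, 0]},
])

```text
time: 5.78
tcp_pos: [0.4925, -0.2274, 0.0626]
orientation: [-180.0, 0.0, 156.2]
ft_force: [-2.0, -2.2, 4.5]
grip_width: 0.529
grasp_force: 20.5
```

Scaled: 0.7 rad is 0.1114.

Call:
play_rows([
  {"gripper": 0.1, "delta_pos": [0, 0, 0], "dr": [0, 0, 0.0255]},
  {"gripper": 0.1, "delta_pos": [0, 0, 0], "dr": [0, 0, 0.0509]},
  {"gripper": 0.1, "delta_pos": [0, 0, 0], "dr": [0, 0, 0.0764]},
  {"gripper": 0.1, "delta_pos": [0, 0, 0], "dr": [0, 0, 0.0955]},
  {"gripper": 0.1, "delta_pos": [0, 0, 0], "dr": [0, 0, 0.1114]},
])

```text
time: 6.4
tcp_pos: [0.4926, -0.2273, 0.0626]
orientation: [180.0, 0.1, 115.9]
ft_force: [-2.6, -1.2, 5.4]
grip_width: 0.535
grasp_force: 20.6
```

Scaled: -60 mm is -0.1.

Call:
play_rows([
  {"gripper": 0.1, "delta_pos": [0, 0, 0], "dr": [0, 0, 0]},
  {"gripper": 0.1, "delta_pos": [0, 0, 0], "dr": [0, 0, 0]},
  {"gripper": -0.4, "delta_pos": [0, 0, 0], "dr": [0, 0, 0]},
  {"gripper": -0.4, "delta_pos": [0, 0, 0], "dr": [0, 0, 0]},
  {"gripper": -0.4, "delta_pos": [0, 0, -0.1], "dr": [0, 0, 0]},
])

```text
time: 7.02
tcp_pos: [0.4891, -0.2257, 0.1179]
orientation: [-179.5, -0.5, 116.0]
ft_force: [2.0, 0.7, 0.2]
grip_width: 0.702
grasp_force: 0.0
```

Scaled: 260 mm is 0.4333, 210 mm is 0.35.

Call:
play_rows([
  {"gripper": -0.4, "delta_pos": [0.05, 0, -0.1], "dr": [0, 0, 0]},
  {"gripper": -0.4, "delta_pos": [0.15, 0, -0.2], "dr": [0, 0, 0]},
  {"gripper": -0.4, "delta_pos": [0.25, 0, -0.25], "dr": [0, 0, 0]},
  {"gripper": -0.4, "delta_pos": [0.35, 0, -0.25], "dr": [0, 0, 0]},
  {"gripper": -0.4, "delta_pos": [0.4333, 0, -0.25], "dr": [0, 0, 0]},
])

```text
time: 7.65
tcp_pos: [0.3851, -0.0092, 0.272]
orientation: [179.8, -0.5, 116.7]
ft_force: [0.9, 1.1, 0.8]
grip_width: 0.698
grasp_force: 0.0
```

```bash
cat > look.py <<'E'
from h import *
import sys
s=bot.read_state();print(s["time"],s["tcp_pos"],s["orientation"],s["joints"])
p=avg("top",8);k=np.array([.496,-.2273])
try:
    q=least_squares(lambda x:cyl(p,x,.023,.043,.069)-hullc(p,120,(382,231))[0],k).x;print("q",q)
except Exception as e: q=k;print(e)
print("pointer",pointer(p,q))
ps=avg("scene",8)
out=[cv2.resize(np.clip(x,0,255),(300,300)) for x in (rect(p,q,.069,.05,.0005),rect(ps,[.490,-.2265],.069,.05,.0005))]
cv2.imwrite(sys.argv[1],np.hstack(out).astype(np.uint8)[:,:,::-1])
E
python3 look.py pics/tare1.png
```

```text
7.65 [ 0.38513992 -0.00923983  0.27198878] [179.82670599  -0.49258156 116.70307797] [  21.76045689   -4.84390853  -12.05387025   -0.50985682  -82.66011036
 -174.99355995]
q [ 0.49588466 -0.2268445 ]
pointer (array([82.22448031, 76.36843083]), (np.float64(2.44396575475076), np.float64(10.077844718451072)))
```

View pics/tare1.png

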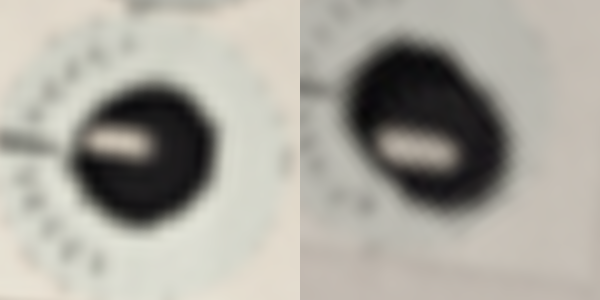

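Scaled: -0.54 rad is -0.0859.

Call:
play_rows([
  {"gripper": -1, "delta_pos": [0, 0, 0], "dr": [0, 0, -0.0286]},
  {"gripper": -1, "delta_pos": [0, 0, 0], "dr": [0, 0, -0.0573]},
  {"gripper": -1, "delta_pos": [0, 0, 0], "dr": [0, 0, -0.0859]},
])

```text
time: 8.82
tcp_pos: [0.386, -0.011, 0.2712]
orientation: [179.7, -0.4, 147.8]
ft_force: [-0.1, 0.6, -0.5]
grip_width: 1.001
grasp_force: 0.0
```

```bash
python3 - <<'E'
from h import *
import pickle
def axis(p,k,z,thr,rad,sgn):
    r=rect(p,k,z,.06,.00025).mean(2);n=len(r);g=(np.arange(n)+.5)*.25-60
    Y,X=np.meshgrid(-g,-g)
    return r,X,Y
def bar(p,k,rad=20):
    r,X,Y=axis(p,k,.0705,0,0,0)
    m=((r>95)&(np.hypot(X,Y)<rad)).astype(np.uint8)
    n,l,s,c=cv2.connectedComponentsWithStats(m);o=[]
    for i in range(1,n):
        if s[i,4]>300:
            w=l==i;C=np.cov(X[w],Y[w]);v=np.linalg.eigh(C)[1][:,1];v=v*np.sign(v[1]);o.append((s[i,4],round(np.degrees(np.arctan2(v[1],v[0])),1),X[w].mean().round(1),Y[w].mean().round(1)))
    return o
def mark(p,k):
    r,X,Y=axis(p,k,.0435,0,0,0);R=np.hypot(X,Y);A=np.degrees(np.arctan2(Y,X))
    bg=cv2.GaussianBlur(r,(0,0),25)
    w=np.where((R>33)&(R<48)&(abs(A-82)<7),np.clip(np.median(r[(R>33)&(R<46)])-10-r,0,None),0);w/=w.sum()
    mx,my=(w*X).sum(),(w*Y).sum();C=np.cov(X.ravel(),Y.ravel(),aweights=w.ravel());v=np.linalg.eigh(C)[1][:,1];v=v*np.sign(v[1])
    return "mark cen",mx,my,np.degrees(np.arctan2(my,mx)),"axis",np.degrees(np.arctan2(v[1],v[0]))
P0=pickle.load(open("P0.pkl","rb"));P1=[avg("scene",8),avg("top",8)]
pickle.dump(P1,open("P1.pkl","wb"))
for P in(P0,P1):
    for p,k in zip(P,(np.array([.488,-.2277]),np.array([.4965,-.2275]))):
        print(bar(p,k),mark(p,k))
print(bot.read_state()["joints"])
E
```

```text
[(np.int32(5728), np.float64(89.3), np.float64(-6.7), np.float64(1.7))] ('mark cen', np.float64(6.956942946446631), np.float64(40.04881299724748), np.float64(80.14539706267594), 'axis', np.float64(81.1663350397226))
[(np.int32(2819), np.float64(122.2), np.float64(-5.5), np.float64(8.9))] ('mark cen', np.float64(5.479491267287049), np.float64(40.343741574289), np.float64(82.26540966997453), 'axis', np.float64(81.43916347093865))
[(np.int32(2657), np.float64(132.8), np.float64(-10.0), np.float64(-9.3)), (np.int32(3100), np.float64(81.0), np.float64(2.6), np.float64(10.5))] ('mark cen', np.float64(6.944529730119174), np.float64(39.95264048753124), np.float64(80.13942086100965), 'axis', np.float64(81.05141305363749))
[(np.int32(2752), np.float64(81.7), np.float64(1.7), np.float64(10.5))] ('mark cen', np.float64(5.500424302457199), np.float64(40.35997673428065), np.float64(82.23930626611704), 'axis', np.float64(81.80618534268233))
[  21.49145654   -4.65147826  -12.00473448   -0.46856348  -82.64240228
 -143.99435279]
```

The tare is confirmed: the pointer axis reads 81.7° and the zero mark 81.4–82.2°. Next is the cap.

```bash
python3 - <<'E'
from h import *
import pickle
P=pickle.load(open("P1.pkl","rb"))
X=[]
for p,s in zip(P,((424,209),(246,231))):
    o,A=capc(p,s);X.append(unproj(p,o,.180)[0]);print(o,A,X[-1])
t=np.array([.5053,.2395]);s=bot.read_state();print(s["orientation"],mv(np.r_[t,.25]-s["tcp_pos"]))
E
```

```text
[424.03514122 202.11472853] 563.9722222222223 [0.48552872 0.23422835]
[244.01912932 229.68032342] 187.80555555555554 [0.50857721 0.24008952]
[179.72349412  -0.37352063 147.4380173 ] [34.1, 275.2, 22.8]
```

Scaled: 275 mm is 0.4583, 34 mm is 0.0567, -0.3 rad is -0.0477.

Call:
play_rows([
  {"gripper": -0.6, "delta_pos": [0.0567, 0.4583, 0.0383], "dr": [0, 0, -0.0477]},
  {"gripper": -0.6, "delta_pos": [0.0567, 0.4583, 0.0383], "dr": [0, 0, -0.0477]},
  {"gripper": -0.6, "delta_pos": [0.0567, 0.4583, 0.0383], "dr": [0, 0, -0.0477]},
  {"gripper": -0.6, "delta_pos": [0.0567, 0.4583, 0.0383], "dr": [0, 0, -0.0477]},
  {"gripper": -0.6, "delta_pos": [0.0567, 0.4583, 0.0383], "dr": [0, 0, -0.0477]},
], newtons=50)

```text
time: 10.25
tcp_pos: [0.5058, 0.242, 0.2482]
orientation: [179.7, -0.4, 164.7]
ft_force: [-0.2, -0.6, 0.4]
grip_width: 0.8
grasp_force: 0.0
```

Call:
play_rows([
  {"gripper": -0.6, "delta_pos": [0, 0, 0], "dr": [0, 0, 0]},
  {"gripper": -0.6, "delta_pos": [0, 0, 0], "dr": [0, 0, 0]},
])

```text
time: 10.5
tcp_pos: [0.5051, 0.2389, 0.2498]
orientation: [179.6, -0.3, 164.6]
ft_force: [-0.6, -0.8, 0.0]
grip_width: 0.795
grasp_force: 0.0
```

```bash
python3 - <<'E'
from h import *
from scipy.spatial.transform import Rotation as Ro
s=bot.read_state();print(s["tcp_pos"],s["orientation"],s["joints"])
R=Ro.from_euler("xyz",s["orientation"],degrees=True)
T=Ro.from_euler("xyz",[180,0,s["orientation"][2]],degrees=True)
print(mv(np.r_[.5053,.2395,.2]-s["tcp_pos"]),(R.inv()*T).as_rotvec())
E
```

```text
[0.50511243 0.23887768 0.24978774] [179.6465472   -0.27889297 164.62810208] [  41.07793031   15.60695933    7.66601426   -0.43205956  -81.91884253
 -146.39047455]
[-0.3, 0.3, 49.8] [ 6.16890300e-03 -4.86758514e-03 -1.50139076e-05]
```

Now descend to the grip height (z about 0.166), levelling the tool, and close gently.

Scaled: 84 mm is 0.14, 80 mm is 0.1333, 0.006 rad is 0.001.

Call:
play_rows([
  {"gripper": -0.6, "delta_pos": [0, 0.0007, 0.0667], "dr": [0.001, -0.0008, 0]},
  {"gripper": -0.6, "delta_pos": [0, 0.0007, 0.1333], "dr": [0.001, -0.0008, 0]},
  {"gripper": -0.6, "delta_pos": [0, 0.0007, 0.14], "dr": [0.001, -0.0008, 0]},
  {"gripper": -0.35, "delta_pos": [0, 0.0007, 0.14], "dr": [0.001, -0.0008, 0]},
  {"gripper": -0.2, "delta_pos": [0, 0.0007, 0.14], "dr": [0.001, -0.0008, 0]},
], newtons=20)

```text
time: 11.12
tcp_pos: [0.5059, 0.2394, 0.1683]
orientation: [180.0, 0.2, 164.6]
ft_force: [-0.5, -4.3, 3.6]
grip_width: 0.611
grasp_force: 20.8
```

Call:
play_rows([
  {"gripper": 0, "delta_pos": [0, 0, 0], "dr": [0, 0, 0]},
  {"gripper": 0, "delta_pos": [0, 0, 0], "dr": [0, 0, 0]},
])

```text
time: 11.38
tcp_pos: [0.5059, 0.2394, 0.1682]
orientation: [180.0, 0.2, 164.6]
ft_force: [-1.8, -5.4, 6.5]
grip_width: 0.609
grasp_force: 20.9
```

```bash
python3 - <<'E'
from h import *
s=bot.read_state();print({k:np.round(v,4) for k,v in s.items()})
E
```

```text
{'time': np.float64(11.375), 'joints': array([ 4.141420e+01,  1.775290e+01, -1.606700e+00,  1.275000e-01,
       -7.051010e+01, -1.468187e+02]), 'joint_vel': array([-0.0309,  0.0369,  0.055 , -0.1054,  0.1668,  0.0945]), 'effort': array([ 2.33890e+00, -3.75394e+01,  2.27762e+01,  3.43530e+00,
        1.66440e+00, -2.84000e-02]), 'tcp_pos': array([0.5059, 0.2394, 0.1682]), 'orientation': array([1.799568e+02, 1.719000e-01, 1.646378e+02]), 'ft_force': array([-1.8209, -5.3796,  6.482 ]), 'ft_torque': array([-1.9075,  0.4959, -0.0173]), 'grasp_force': np.float64(20.9289), 'grip_width': np.float64(0.6094)}
```

Scaled: 8 mm is 0.0133, -1.2 mm is -0.002.

Call:
play_rows([
  {"gripper": 0.1, "delta_pos": [0, -0.002, 0], "dr": [0, 0, 0]},
  {"gripper": 0.1, "delta_pos": [0, -0.002, 0.005], "dr": [0, 0, 0]},
  {"gripper": 0.1, "delta_pos": [0, -0.002, 0.01], "dr": [0, 0, 0]},
  {"gripper": 0.1, "delta_pos": [0, -0.002, 0.0133], "dr": [0, 0, 0]},
  {"gripper": 0.1, "delta_pos": [0, -0.002, 0.0133], "dr": [0, 0, 0]},
], newtons=50)

```text
time: 12.0
tcp_pos: [0.506, 0.2393, 0.1622]
orientation: [179.8, 0.3, 164.7]
ft_force: [-6.2, -3.9, 18.3]
grip_width: 0.605
grasp_force: 52.4
```

Scaled: -0.6 rad is -0.0955.

Call:
play_rows([
  {"gripper": 0.1, "delta_pos": [0, 0, 0], "dr": [0, 0, -0.0191]},
  {"gripper": 0.1, "delta_pos": [0, 0, 0], "dr": [0, 0, -0.0382]},
  {"gripper": 0.1, "delta_pos": [0, 0, 0], "dr": [0, 0, -0.0573]},
  {"gripper": 0.1, "delta_pos": [0, 0, 0], "dr": [0, 0, -0.0764]},
  {"gripper": 0.1, "delta_pos": [0, 0, 0], "dr": [0, 0, -0.0955]},
])

```text
time: 12.62
tcp_pos: [0.5062, 0.2403, 0.1622]
orientation: [179.9, 0.4, -160.7]
ft_force: [-6.2, -0.9, 16.8]
grip_width: 0.603
grasp_force: 52.3
```

```bash
python3 - <<'E'
from h import *
s=bot.read_state();print(s["ft_torque"],s["ft_force"],s["joints"])
import pickle
p=avg("scene",2);c=proj(p,[[.506,.2395,.175]])[0];x,y=map(int,c)
cv2.imwrite("pics/cap1.png",cv2.resize(np.clip(p["avg"][y-25:y+25,x-30:x+30],0,255).astype(np.uint8),(480,400),interpolation=2)[:,:,::-1])
E
```

```text
[-0.57958498  2.01454913 -0.08601821] [-6.1569384  -0.92118675 16.81565411] [ 4.14222124e+01  1.78673352e+01 -2.33010651e+00  5.58185831e-02
 -6.93729380e+01 -1.12158092e+02]
```

View pics/cap1.png

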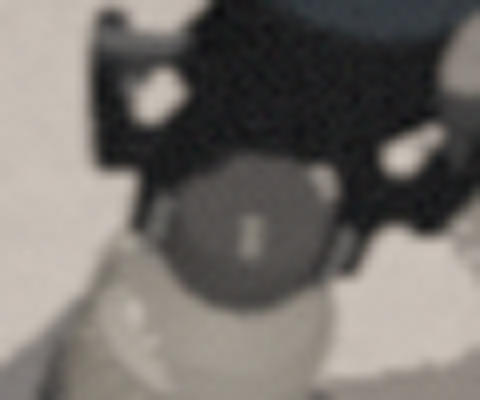

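The bar at (250,236) has turned with the gripper, from diagonal to upright in the picture, so the cap is turning. Continue to about 61° in total.

Scaled: -0.46 rad is -0.0732.

Call:
play_rows([
  {"gripper": 0.1, "delta_pos": [0, 0, 0], "dr": [0, 0, -0.0191]},
  {"gripper": 0.1, "delta_pos": [0, 0, 0], "dr": [0, 0, -0.0382]},
  {"gripper": 0.1, "delta_pos": [0, 0, 0], "dr": [0, 0, -0.0573]},
  {"gripper": 0.1, "delta_pos": [0, 0, 0], "dr": [0, 0, -0.0732]},
  {"gripper": 0.1, "delta_pos": [0, 0, 0], "dr": [0, 0, -0.0732]},
])

```text
time: 13.35
tcp_pos: [0.5063, 0.2406, 0.1621]
orientation: [-179.9, 0.5, -134.5]
ft_force: [-6.0, -1.2, 16.1]
grip_width: 0.605
grasp_force: 52.2
```

Scaled: -12 mm is -0.02, -8 mm is -0.0133.

Call:
play_rows([
  {"gripper": 0.1, "delta_pos": [0, 0, -0.0067], "dr": [0, 0, 0]},
  {"gripper": 0.1, "delta_pos": [0, 0, -0.0133], "dr": [0, 0, 0]},
  {"gripper": 0.1, "delta_pos": [0, 0, -0.02], "dr": [0, 0, 0]},
])

```text
time: 13.72
tcp_pos: [0.5054, 0.24, 0.1709]
orientation: [180.0, 0.2, -134.6]
ft_force: [-0.8, 1.3, 1.4]
grip_width: 0.598
grasp_force: 52.0
```

Scaled: -67 mm is -0.1117, -50 mm is -0.0833.

Call:
play_rows([
  {"gripper": 0.1, "delta_pos": [0, 0, -0.025], "dr": [0, 0, 0]},
  {"gripper": 0.1, "delta_pos": [0, 0, -0.05], "dr": [0, 0, 0]},
  {"gripper": 0.1, "delta_pos": [0, 0, -0.0833], "dr": [0, 0, 0]},
  {"gripper": 0.1, "delta_pos": [0, 0, -0.1117], "dr": [0, 0, 0]},
  {"gripper": 0.1, "delta_pos": [0, 0, -0.1117], "dr": [0, 0, 0]},
])

```text
time: 14.35
tcp_pos: [0.5051, 0.2394, 0.2385]
orientation: [-180.0, 0.2, -134.6]
ft_force: [-0.4, 0.3, -0.2]
grip_width: 0.605
grasp_force: 53.4
```

Call:
play_rows([
  {"gripper": 0.1, "delta_pos": [0, 0, 0], "dr": [0, 0, 0]},
  {"gripper": 0.1, "delta_pos": [0, 0, 0], "dr": [0, 0, 0]},
  {"gripper": 0.1, "delta_pos": [0, 0, 0], "dr": [0, 0, 0]},
])

```text
time: 14.72
tcp_pos: [0.5045, 0.239, 0.2362]
orientation: [180.0, -0.0, -134.6]
ft_force: [-0.3, -0.2, -0.5]
grip_width: 0.599
grasp_force: 53.4
```

```bash
python3 - <<'E'
from h import *
s=bot.read_state();print(s["tcp_pos"],s["orientation"],s["joints"],s["joint_vel"])
p=avg("scene",3);c=proj(p,[[.506,.2395,.19]])[0];x,y=map(int,c)
t=avg("top",3)
a=cv2.resize(p["avg"][y-40:y+40,x-40:x+40],(400,400),interpolation=2)
b=cv2.resize(t["avg"][150:290,170:310+0+0],(400,400),interpolation=2)
k=cv2.resize(t["avg"][185:255,345:415],(400,400),interpolation=2)
im=np.clip(np.hstack([a,b]),0,255).astype(np.uint8)
cv2.imwrite("pics/end.png",im[:,:,::-1])
p1=np.array([.4965,-.2275]);print("pointer",pointer(t,p1))
for z0 in(.215,.22,.225): print(z0,proj(p,[[.5055,.24,z0]])[0]-[x-40,y-40])
E
```

```text
[0.50452768 0.23896527 0.23617849] [ 1.79982840e+02 -3.95811049e-02 -1.34634553e+02] [ 4.13908362e+01  1.58296759e+01  5.83866158e+00 -1.45946922e-02
 -8.00496613e+01 -8.60228677e+01] [-0.06892839 -0.04401622  0.12321458  0.11586302  0.04792732  0.04367685]
pointer (array([85.49086592, 79.84447948]), (np.float64(1.8650179635595943), np.float64(10.411703904589896)))
0.215 [42.64633443 35.04910865]
0.22 [43.06900942 33.97482756]
0.225 [43.49492254 32.89231639]
```

View pics/end.png

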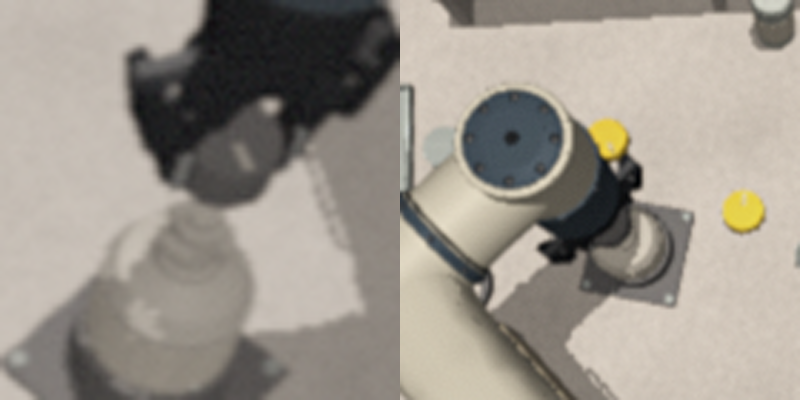

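The cap is off and held upright at left panel (235,165), above the bare neck at (190,225). I'll raise it 2 mm, settle and hand in.

Scaled: -2 mm is -0.0033.

Call:
play_rows([
  {"gripper": 0.1, "delta_pos": [0, 0, -0.0033], "dr": [0, 0, 0]},
  {"gripper": 0.1, "delta_pos": [0, 0, -0.0033], "dr": [0, 0, 0]},
  {"gripper": 0.1, "delta_pos": [0, 0, -0.0033], "dr": [0, 0, 0]},
  {"gripper": 0.1, "delta_pos": [0, 0, -0.0033], "dr": [0, 0, 0]},
])

```text
time: 15.52
tcp_pos: [0.5047, 0.2391, 0.2387]
orientation: [180.0, 0.0, -134.6]
ft_force: [0.9, 1.1, -0.1]
grip_width: 0.6
grasp_force: 53.4
```

```bash
python3 -c "
from workcell import bot
s=bot.read_state();print(s['tcp_pos'],s['grasp_force'],abs(s['joint_vel']).max());print(bot.sign_off())"
```

```text
[0.50472353 0.23910738 0.23873098] 53.387411423027515 0.12898095528974166
the job is handed in; nothing more can be done
None
```

I handed the job in at about 15.5 s: the tare pointer was within about 1° of the zero mark when checked after release, and the cap is off and held upright and still about 5 cm above the open neck. One uncertainty is that the wrist joint briefly read −174.99° against its −174.98° limit while backing away from the scale.

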